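Catch heat sinks from a parts feeder in a handled pan

TASK

Take the steel pan by its black handle and hold it under the lip of the parts feeder's chute, lifting the feeder's bar with the pan's rims so that the gate opens and both heat sinks slide off into the pan, none beside it. When both have been caught, lower the pan and set it down upright on the open worktop with both heat sinks still inside, and let go.

Things in the scene. Friction and masses are not known exactly. Their poses are not given: they have to be found in the camera images.
- pan: Open steel pan, x 120, y 90, 45 mm high, walls 3 mm, 100 g; the only one with a straight black handle. Origin: centre of its underside, z up. The handle runs level along -x, from x = -60 to -180 mm, 14 mm wide, 22 to 44 mm above the underside: pinch it firmly (40 N) across its width at x = -120 mm. Held with its centre below the lip, +-20 mm, its side rims meet the lift bar as it rises.
- lip (a point): Middle of the chute's lower edge, 160 mm over the worktop, on the bolted feeder. x points level to the feeder's post (face at x = 125 mm), z up. Pieces leave towards -x; the pan comes in from there, its handle pointing to -x. Lift bar: 14 mm round, 150 mm long across y, under the chute at x = 45 mm, underside 44 mm below the lip. Worktop free below; 10 mm foot plate from x = 105 mm.
- sink_1: Finned aluminium heat sink, 26 x 26 x 18 mm, 18 g, the lower of two in the chute (trough 46 mm wide, rising along the lip's +x at 32 degrees), held back by the gate. Origin: centre of its underside. The gate (40 g) hangs on the lift bar, slides straight up and falls shut: raised 25 mm it lets pieces pass, 35 to 40 mm is good, stop at 50 mm.
- sink_2: The second, equal heat sink, waiting in the chute just above the first. Origin: centre of its underside, z out through the fins.

How it is judged:
By the outcome, as a careful person would: the job done as asked, in the order asked, and still so for the second after the job is handed in, with the robot touching nothing.
It also fails if it takes over 48 s, if anything falls off the work surface, if the arm or the gripper's body presses on something with over 40 N, if the wrist force passes 120 N, or if a joint passes its speed limit or range.

ROBOT

A 6-joint arm with a two-finger parallel gripper is mounted at the origin on a cart in front of the work surface, level with it; the furniture and walls round the work are solid. World frame = base frame: x ahead of the robot, y to its left, z up, the work surface at z = 0. Lengths are in m, angles in rad, forces in N, time in s.
With the tool pointing down it reaches from about 0.3 to 0.775 m from the base axis. Payload 14.6 kg.
Tool frame: the origin (TCP) lies between the finger pads; the fingertips stand 11 mm ahead of it and the grasp point (between the pads) lies 8 mm behind it; z points along the fingers, y is the line along which they close (so a half turn about z gives the same grasp; the last joint's range is limited). The gripper opens to 85 mm and grips with 20 to 120 N. Pads are 22 mm wide; open, the fingers measure 114 mm over their backs; the gripper's body (76 mm by 85 mm) begins 54 mm behind the grasp point. The pads swing forward as they close: fully open they stand 13 mm farther back than shut.
Start: joints at [-1.195, 0.3, 1.521, -0, 1.321, -0.067], TCP at [0.236, -0.497, 0.242] pointing down, gripper open.
Joint ranges: [-3.03, 3.03], [-0.79, 2.21], [0.23, 2.52], [-1.04, 4.18], [0, 3.07], [-2.55, 2.55]. Speed limits (rad/s): [2.22, 2.22, 2.57, 3.14, 3.14, 3.14].

INTERFACE

Orientations are given as a unit quaternion [w, x, y, z].
In Python, from cell import readout, viewer, env gives the robot as it stands.
- The arm moves only by the tool carry_out, never from a script. Its argument "commands" is a list that holds one entry, the list of rows, each a list of 7 numbers: the closure, from 0 (fully open) to 1 (shut), then the shift along the tool's x, y, z in mm, then the turn, a rotation vector about the tool's x, y, z in degrees. A call has 1 to 8 rows; each row is the pose to reach, as a shift and turn from the pose commanded when the call began, along the tool's axes at that moment; what a row does not reach only later rows make up. A row lasts 1/10 s, in which the tool goes at most 50 mm and 8.59 degrees, less where a joint would pass 70% of its speed; a pose out of reach is approached as far as the arm can. A call with a gripper value outside its range is refused whole. The fingers move at their own pace and stop on an object; the grip force is fixed at half the most. Time passes only in rows, so rows that repeat a pose let the fingers close. It gives the time, the measured TCP pose, the force, the opening and the grip force at its end, in the units of the state.
- readout.get_state(): the state, without advancing time (a new reading comes with each control period).
- viewer.capture(name): name is "side" or "top" or "wrist"; returns the picture (384x512x3 uint8, red, green, blue); there is no depth.
- viewer.camera_info(name): a dict with "mtx" (3x3 intrinsics, pixels), "T" (4x4, takes a point from camera to world coordinates). Camera axes: x right, y up, looking along -z (the intrinsics and any distortion apply to the point x, -y, -z); pixel columns grow to the right and rows downward; lengths in m; the calibration is good to about 2 mm. A picture is of the moment at which its call begins: read the wrist's pose just before it. camera_info takes no time and is no camera call; for the wrist camera it gives the pose at the moment of the call.
- env.job_done(): hands the job in; it is judged then, once.
The state is a dict: "time": time; "joint_positions": joint angles; "qvel": joint speeds; "effort": joint torques, N m; "position": TCP position; "orientation": TCP orientation; "force": force on the tool from outside, world axes, zero at the start; "wrist_torque": the same for the moment, N m; "opening": finger opening in m; "finger_force": force on a finger pad.
Only numpy, scipy, OpenCV 4.12 (cv2) and the standard library are available. Lean on these libraries where they do the work, as an engineer would, in place of code of your own. Each camera call takes 0.05 s, during which the arm holds its last target. There are 200 camera calls.

## Working session

There is one attempt and no reset: what is moved stays moved. The work goes in short steps, Python scripts to look and compute and a tool call to move; the robot and the scene stay as the last step left them, time stands still between calls to the robot, and variables do not carry over. Pictures are saved under pics/ and viewed, at most 10 in all, crops included, and the job is handed in when it is done.

Besides the shell and the picture viewer there is one more tool, called after "Emit:" by a JSON object that holds its "fn" and its "kwargs". carry_out: Moves the arm, as the interface text tells. Its arguments: {"type":"object","properties":{"commands":{"type":"array","items":{"type":"array","items":{"type":"array","items":{"type":"number"}}}}},"required":["commands"]}

```bash
mkdir -p pics; ls; python3 - <<'E'
from cell import readout, viewer, env
import cv2,numpy as np
s=readout.get_state();print(s)
ims=[]
for n in("side","top"):
    i=viewer.camera_info(n);print(n,np.round(i["mtx"],1).tolist(),np.round(i["T"],4).tolist(),[k for k in i])
    im=viewer.capture(n);cv2.imwrite(f"pics/{n}0.png",im[...,::-1])
E
```

```text
pics
{'time': 0.0, 'joint_positions': array([-1.19460429e+00,  3.00482074e-01,  1.52159672e+00, -3.86052512e-06,
        1.32070712e+00, -6.66245827e-02]), 'qvel': array([ 0.00148267, -0.0006096 , -0.00250078,  0.0008271 , -0.00099548,
        0.0011774 ]), 'effort': array([-4.11466208e-04, -5.43499517e+01, -3.61791444e+01, -1.27662456e-04,
        4.01410565e-03, -2.96391374e-05]), 'position': array([ 0.23556774, -0.49674645,  0.24170867]), 'orientation': array([-5.89208924e-04,  9.75588868e-01,  2.19604202e-01, -9.38278782e-05]), 'force': array([ 0.23457067, -0.89468961, -0.42023777]), 'wrist_torque': array([ 0.010092  ,  0.00048993, -0.07204181]), 'finger_force': 0.0, 'opening': 0.08561024535316121}
side [[411.7, 0.0, 251.6], [0.0, 411.7, 186.8], [0.0, 0.0, 1.0]] [[0.9883, 0.0983, -0.1166, 0.5295], [-0.1515, 0.5447, -0.8248, -0.797], [-0.0176, 0.8328, 0.5532, 0.7043], [0.0, 0.0, 0.0, 1.0]] ['mtx', 'T']
top [[415.2, 0.0, 251.1], [0.0, 415.2, 191.4], [0.0, 0.0, 1.0]] [[-0.1501, 0.9658, -0.2114, 0.459], [-0.9887, -0.1474, 0.0285, 0.0074], [-0.0036, 0.2133, 0.977, 1.0035], [0.0, 0.0, 0.0, 1.0]] ['mtx', 'T']
```

View pics/side0.png

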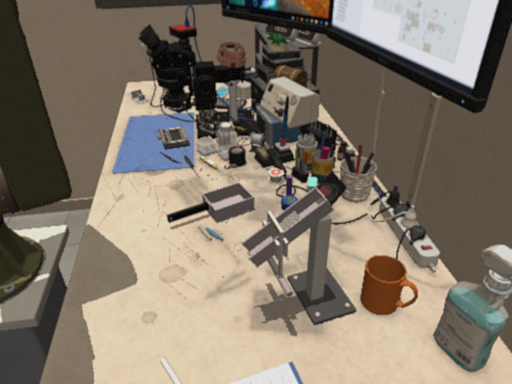

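View pics/top0.png

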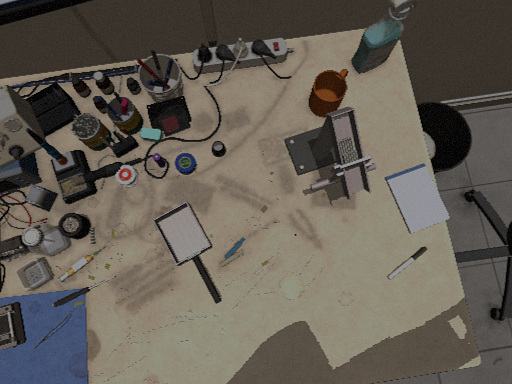

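The side view shows the pan at about (230,203), with its handle running to (170,217), and the feeder at (290,240) with its lip to the left at (250,245). The top view shows the pan at (184,232), the handle end at (219,301), and the chute from (342,115) down to about (352,195). I'll enlarge both.

```bash
python3 - <<'E'
import cv2,numpy as np
t=cv2.imread("pics/top0.png");s=cv2.imread("pics/side0.png")
def crop(im,x,y,w,h,f):
    c=cv2.resize(im[y:y+h,x:x+w],None,fx=f,fy=f,interpolation=cv2.INTER_CUBIC)
    for k in range(0,w,10): cv2.putText(c,str(x+k),(k*f,8),0,.3,(0,0,255),1) if k%20==0 else 0; cv2.line(c,(k*f,0),(k*f,4),(0,0,255),1)
    for k in range(0,h,10): cv2.putText(c,str(y+k),(0,k*f+4),0,.3,(0,0,255),1) if k%20==0 else 0; cv2.line(c,(0,k*f),(4,k*f),(0,0,255),1)
    return c
a=crop(t,280,100,100,110,5);b=crop(t,145,195,90,110,3)
c=np.zeros((550,800,3),np.uint8);c[:550,:500]=a;c[:330,510:780]=b;cv2.imwrite("pics/c1.png",c)
a=crop(s,235,165,130,160,3);b=crop(s,160,175,100,55,4)
c=np.zeros((480,800,3),np.uint8);c[:,:390]=a;c[:220,395:795]=b;cv2.imwrite("pics/c2.png",c)
E
```

```text
(no output)
```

View pics/c1.png

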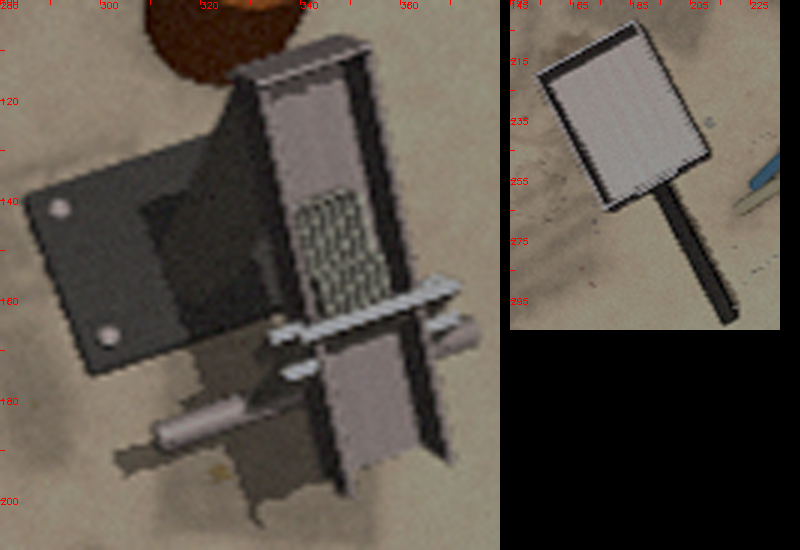

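View pics/c2.png

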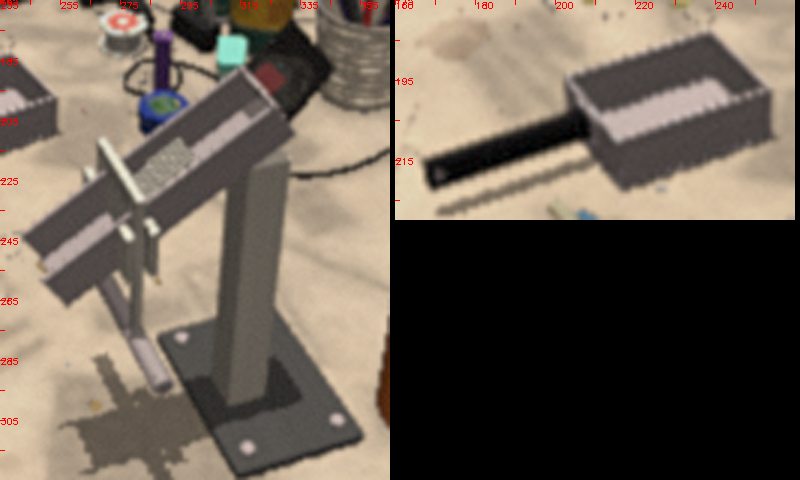

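```bash
cat > h.py <<'E'
from cell import readout, viewer, env
import cv2,numpy as np
def ray(n,p,z):
    i=viewer.camera_info(n);T=i["T"];u=np.linalg.solve(i["mtx"],[*p,1]);d=T[:3,:3]@(u*[1,-1,-1])
    return T[:3,3]+d*(z-T[2,3])/d[2]
def proj(n,P):
    i=viewer.camera_info(n);T=i["T"];c=T[:3,:3].T@(np.asarray(P)-T[:3,3]);q=i["mtx"]@(c*[1,-1,-1]);return q[:2]/q[2]
E
python3 - <<'E'
from h import *
np.set_printoptions(precision=4,suppress=True)
L=ray("top",(312.0,187.2),.123);R=ray("top",(374.5,166.5),.123)
print("bar",L,R,np.linalg.norm(L-R))
# foot plate corners (top face z=.010)
for p in [(285,139.5),(299,174.5)]: print("foot",ray("top",p,.010))
y=(L-R)/np.linalg.norm(L-R)
for s in (1,-1):
    pass
m=(L+R)/2; 
# direction to post: perpendicular, towards plate
x=np.array([y[1],-y[0],0]); lip=m-.045*x; lip[2]=.16
print("x",x,np.degrees(np.arctan2(x[1],x[0])),"lip",lip)
yy=np.array([-x[1],x[0],0])
for nm,P in dict(lipL=lip+.023*yy,lipR=lip-.023*yy,bar1=lip+.045*x+.075*yy-[0,0,.037],bar2=lip+.045*x-.075*yy-[0,0,.037],foot=lip+.105*x-[0,0,.15],lip=lip).items():
    print(nm,P,"top",proj("top",P),"side",proj("side",P))
c=[ray("top",p,.045) for p in [(154.3,220),(187.3,202.3),(211.7,246),(178,264.3)]]
print(c,[np.linalg.norm(c[i]-c[i-1]) for i in range(4)]);m=sum(c)/4
e=ray("top",(218.3,301),.044)
print("pan",m,"handle end",e,np.linalg.norm(m-e))
a=(c[1]+c[0]-c[2]-c[3]);print("yaw edges",np.degrees(np.arctan2(a[1],a[0])),"yaw handle",np.degrees(np.arctan2(*(m-e)[[1,0]])))
print(proj("side",e),[proj("side",q) for q in c])
E
```

```text
bar [ 0.6387 -0.1507  0.123 ] [ 0.6639 -0.2948  0.123 ] 0.1462873216779069
foot [ 0.7933 -0.1261  0.01  ]
foot [ 0.6983 -0.145   0.01  ]
x [0.9851 0.1722 0.    ] 9.91428189302578 lip [ 0.607  -0.2305  0.16  ]
lipL [ 0.6031 -0.2078  0.16  ] top [344.7545 195.7545] side [248.0091 251.496 ]
lipR [ 0.611  -0.2531  0.16  ] top [365.3995 188.8502] side [255.8016 267.5666]
bar1 [ 0.6384 -0.1488  0.123 ] top [311.1985 187.4655] side [260.9549 243.7717]
bar2 [ 0.6643 -0.2966  0.123 ] top [375.2848 166.2401] side [288.7279 295.593 ]
foot [ 0.7104 -0.2124  0.01  ] top [324.8909 165.8541] side [299.1684 299.0181]
lip [ 0.607  -0.2305  0.16  ] top [355.0948 192.2964] side [251.814  259.3429]
[array([0.633 , 0.2125, 0.045 ]), array([0.6631, 0.1315, 0.045 ]), array([0.5531, 0.0881, 0.045 ]), array([0.5235, 0.1694, 0.045 ])] [np.float64(0.11765228014963507), np.float64(0.0863989750217352), np.float64(0.11825291704624549), np.float64(0.08649375673553489)]
pan [0.5932 0.1504 0.045 ] handle end [0.4295 0.0895 0.044 ] 0.17456210099643618
yaw edges 21.52415335642568 yaw handle 20.40730058123616
[167.5873 215.9105] [array([238.3278, 183.0103]), array([252.6839, 197.5858]), array([214.4233, 210.9944]), array([201.7346, 194.9994])]
```

The bar length comes out at 146 mm (150 given), the pan at 118x86.5 mm (120x90), and the bar ends and handle end reproject correctly in the side view. So the lip is at about (0.607,-0.230) with yaw 10°, and the pan at (0.593,0.150) with yaw 21°. Next I'll move above the handle.

```bash
cat >> h.py <<'E'
from scipy.spatial.transform import Rotation as Ro
def goto(pos,yaw):  # yaw: direction of tool x, tool down
    s=readout.get_state();q=s["orientation"];R=Ro.from_quat([*q[1:],q[0]])
    c,d=np.cos(np.radians(yaw)),np.sin(np.radians(yaw))
    G=Ro.from_matrix(np.array([[c,d,0],[d,-c,0],[0,0,-1]]))
    print("t",round(s["time"],2),"shift",np.round(R.inv().apply(np.array(pos)-s["position"])*1000,1),"turn",np.round((R.inv()*G).as_rotvec(degrees=True),2))
E
python3 -c "
from h import *
goto((.481,.1074,.15),21)"
```

```text
t 0.1 shift [ 480.6 -440.7   92.3] turn [-0.06 -0.    4.37]
```

Emit:
{"fn": "carry_out", "kwargs": {"commands": [[[0, 481, -441, 92, 0, 0, 4.4], [0, 481, -441, 92, 0, 0, 4.4], [0, 481, -441, 92, 0, 0, 4.4], [0, 481, -441, 92, 0, 0, 4.4], [0, 481, -441, 92, 0, 0, 4.4], [0, 481, -441, 92, 0, 0, 4.4], [0, 481, -441, 92, 0, 0, 4.4], [0, 481, -441, 92, 0, 0, 4.4]]]}}

```text
time: 0.9
position: [0.3849, -0.128, 0.1862]
orientation: [0.0, 0.983, 0.182, 0.0]
force: [1.6, -1.7, -0.2]
opening: 0.0853
finger_force: 0.0
```

```bash
python3 -c "
from h import *
print(readout.get_state()['position'])
goto((.481,.1074,.15),21)"
```

```text
[ 0.38494104 -0.12802483  0.18623597]
t 0.9 shift [ 173.9 -185.5   36.2] turn [ 0.01 -0.01 -0.04]
```

Emit:
{"fn": "carry_out", "kwargs": {"commands": [[[0, 174, -185, 36, 0, 0, 0], [0, 174, -185, 36, 0, 0, 0], [0, 174, -185, 36, 0, 0, 0], [0, 174, -185, 36, 0, 0, 0], [0, 174, -185, 36, 0, 0, 0], [0, 174, -185, 36, 0, 0, 0], [0, 174, -185, 36, 0, 0, 0], [0, 174, -185, 36, 0, 0, 0]]]}}

```text
time: 1.7
position: [0.4807, 0.1042, 0.1504]
orientation: [0.0, 0.983, 0.182, -0.0]
force: [0.1, 0.3, 0.6]
opening: 0.0852
finger_force: 0.0
```

```bash
python3 - <<'E'
from h import *
s=readout.get_state();print(s['position'],s['qvel'].max())
goto((.481,.1074,.15),21)
p=np.array([.593,.1504]);u=np.array([np.cos(np.radians(21)),np.sin(np.radians(21))])
for d in (.06,.12,.18): print(d,proj("wrist",[*(p-d*u),.044]))
im=viewer.capture("wrist");cv2.imwrite("pics/w1.png",im[...,::-1])
E
```

```text
[0.48067234 0.10423836 0.1503619 ] 0.004602500471112271
t 1.7 shift [ 1.4 -2.8  0.4] turn [ 0.    0.03 -0.05]
0.06 [250.58788424 122.96407399]
0.12 [250.92918553 190.9254408 ]
0.18 [251.22392325 249.61487321]
```

View pics/w1.png

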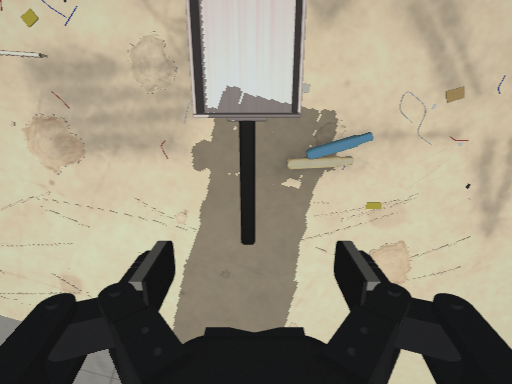

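The wrist view shows the handle upright in the picture, from (247,121) to (248,243), about 3 px left and a few px ahead of the prediction. The fingers straddle it.

```bash
python3 - <<'E'
from h import *
a=ray("wrist",(247.3,121),.044);b=ray("wrist",(248,241.5),.044);print(a,b,np.linalg.norm(a-b),np.degrees(np.arctan2(*(a-b)[[1,0]])))
g=(a+b)/2;print(g);goto((g[0],g[1],.025),np.degrees(np.arctan2(*(a-b)[[1,0]])))
E
```

```text
[0.5376349  0.13169539 0.044     ] [0.43211016 0.09162552 0.044     ] 0.11287632202281637 20.792778562433824
[0.48487253 0.11166046 0.044     ]
t 1.75 shift [  6.6  -5.8 125.6] turn [0.01 0.01 0.11]
```

Emit:
{"fn": "carry_out", "kwargs": {"commands": [[[0, 6, -6, 40, 0, 0, 0], [0, 6, -6, 80, 0, 0, 0], [0, 6, -6, 115, 0, 0, 0], [0, 6, -6, 126, 0, 0, 0], [0, 6, -6, 126, 0, 0, 0], [1, 6, -6, 126, 0, 0, 0], [1, 6, -6, 126, 0, 0, 0], [1, 6, -6, 126, 0, 0, 0]]]}}

```text
time: 2.55
position: [0.4852, 0.1128, 0.0258]
orientation: [0.0, 0.983, 0.182, 0.001]
force: [-0.4, 0.4, -0.8]
opening: 0.0441
finger_force: 0.0
```

Emit:
{"fn": "carry_out", "kwargs": {"commands": [[[1, 0, 0, 0, 0, 0, 0], [1, 0, 0, 0, 0, 0, 0], [1, 0, 0, 0, 0, 0, 0], [1, 0, 0, 0, 0, 0, 0], [1, 0, 0, 0, 0, 0, 0]]]}}

```text
time: 3.05
position: [0.4846, 0.1128, 0.0248]
orientation: [0.0, 0.983, 0.182, 0.0]
force: [-2.8, -1.0, 5.7]
opening: 0.0126
finger_force: 61.3
```

Emit:
{"fn": "carry_out", "kwargs": {"commands": [[[1, 0, 0, -10, 0, 0, 0], [1, 0, 0, -25, 0, 0, 0], [1, 0, 0, -35, 0, 0, 0], [1, 0, 0, -35, 0, 0, 0]]]}}

```text
time: 3.45
position: [0.4851, 0.1129, 0.0609]
orientation: [0.0, 0.983, 0.182, 0.001]
force: [0.4, -0.5, -1.4]
opening: 0.0131
finger_force: 60.3
```

```bash
python3 - <<'E'
from h import *
im=viewer.capture("wrist");cv2.imwrite("pics/w2.png",im[...,::-1])
goto((.341,-.277,.06),10)
E
```

```text
t 3.5 shift [-2.737e+02  3.126e+02 -2.000e-01] turn [ 1.000e-02 -7.000e-02  1.097e+01]
```

View pics/w2.png

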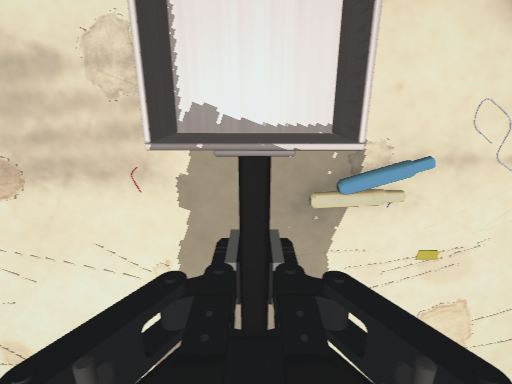

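The pan is gripped, level and straight. The near rim runs from (148,147) to (365,147). I'll compute the pan's offset from the tool and start the carry.

```bash
python3 - <<'E'
from h import *
s=readout.get_state();q=s["orientation"];R=Ro.from_quat([*q[1:],q[0]])
for p in [(146.5,149),(366,149),(256.5,149)]: print(R.inv().apply(ray("wrist",p,.081)-s["position"])*1000)
E
```

```text
[ 60.04544114 -43.19552064 -20.94541375]
[ 60.00018399  45.025035   -20.92616886]
[ 60.02276384   1.00973191 -20.93577059]
```

Emit:
{"fn": "carry_out", "kwargs": {"commands": [[[1, -12, 14, 0, 0, 0, 1], [1, -38, 43, 0, 0, 0, 3], [1, -70, 80, 0, 0, 0, 5], [1, -102, 117, 0, 0, 0, 7], [1, -134, 153, 0, 0, 0, 9], [1, -166, 190, 0, 0, 0, 11], [1, -198, 226, 0, 0, 0, 11], [1, -230, 263, 0, 0, 0, 11]]]}}

```text
time: 4.3
position: [0.3625, -0.2166, 0.0591]
orientation: [-0.0, 0.996, 0.087, -0.0]
force: [0.9, 0.2, -1.3]
opening: 0.0131
finger_force: 60.4
```

```bash
python3 - <<'E'
from h import *
goto((.341,-.277,.06),10)
E
```

```text
t 4.3 shift [-31.7  55.7  -0.9] turn [-0.02  0.02 -0.03]
```

Emit:
{"fn": "carry_out", "kwargs": {"commands": [[[1, -16, 38, 0, 0, 0, 0], [1, -29, 54, 0, 0, 0, 0], [1, -32, 56, 0, 0, 0, 0], [1, -32, 56, 0, 0, 0, 0]]]}}

```text
time: 4.7
position: [0.3416, -0.2755, 0.059]
orientation: [-0.0, 0.996, 0.086, -0.0]
force: [-0.6, 0.3, -1.4]
opening: 0.0127
finger_force: 60.3
```

```bash
python3 - <<'E'
from h import *
goto((.4886,-.2503,.06),10)
im=viewer.capture("wrist");cv2.imwrite("pics/w3.png",im[...,::-1])
lip=np.array([.607,-.2305,.16]);x=np.array([.985,.174,0]);y=np.array([-.174,.985,0])
for n,P in dict(lipL=lip+.023*y,lipR=lip-.023*y,barL=lip+.045*x+.075*y-[0,0,.037],barR=lip+.045*x-.075*y-[0,0,.037]).items(): print(n,proj("wrist",P))
E
```

```text
t 4.7 shift [149.2   0.4  -1.1] turn [-0.05  0.04 -0.09]
lipL [ 454.61409943 1999.7483844 ]
lipR [  19.27092234 1997.79869997]
barL [2938.12217261 9175.84999305]
barR [-2513.67883596  9031.58683696]
```

View pics/w3.png

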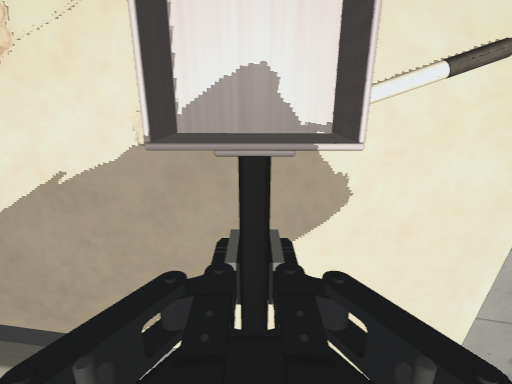

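The wrist camera can't see the feeder from here, but the pan is still seated straight. Before moving in, I'll check how far the wrist camera sticks out towards the chute.

```bash
python3 - <<'E'
from h import *
s=readout.get_state();q=s["orientation"];R=Ro.from_quat([*q[1:],q[0]])
print(R.inv().apply(viewer.camera_info("wrist")["T"][:3,3]-s["position"])*1000)
E
```

```text
[ 7.78115621e+01 -4.20361305e-02 -1.31459146e+02]
```

Emit:
{"fn": "carry_out", "kwargs": {"commands": [[[1, 12, 0, -1, 0, 0, 0], [1, 36, 0, -1, 0, 0, 0], [1, 66, 0, -1, 0, 0, 0], [1, 96, 0, -1, 0, 0, 0], [1, 124, 0, -1, 0, 0, 0], [1, 142, 0, -1, 0, 0, 0], [1, 149, 0, -1, 0, 0, 0], [1, 149, 0, -1, 0, 0, 0]]]}}

```text
time: 5.55
position: [0.4896, -0.2488, 0.0602]
orientation: [-0.0, 0.996, 0.088, -0.0]
force: [0.7, -0.8, -1.3]
opening: 0.0128
finger_force: 60.4
```

```bash
python3 - <<'E'
from h import *
goto((.4886,-.2503,.06),10)
def crop(im,x,y,w,h,f): return cv2.resize(im[y:y+h,x:x+w,::-1],None,fx=f,fy=f,interpolation=cv2.INTER_CUBIC)
c=np.zeros((480,800,3),np.uint8)
c[:,:400]=crop(viewer.capture("side"),210,190,100,120,4);c[:,400:]=crop(viewer.capture("top"),285,125,100,120,4)
cv2.imwrite("pics/c3.png",c)
E
```

```text
t 5.55 shift [-1.2  1.3  0.2] turn [-0.01  0.01  0.08]
```

View pics/c3.png

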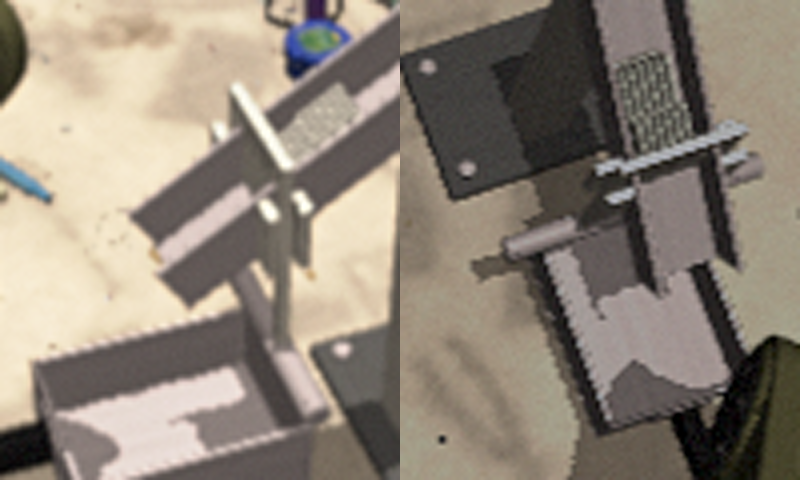

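Side view: the bar sits over the rear of the pan. Top view: the chute mouth opens over the pan, and the near-left rim corner is at crop (600,432), which is pixel (335,233). A quick check of this against the lip coordinates follows.

```bash
python3 - <<'E'
from h import *
lip=np.array([.607,-.2305,0]);x=np.array([.985,.174,0]);y=np.array([-.174,.985,0])
for nm,c,z in [("pan nearleft",(600,432),.080),("pan left rear",(540,252),.08),("wallL tip?",(660,293),.175),("wallR tip",(738,268),.175),("barL",(506,246),.123),("barR",(762,165),.123)]:
    P=ray("top",((c[0]-400)/4+285-.4,c[1]/4+125-.4),z)-lip;print(nm,np.round([P@x*1000,P@y*1000],1))
E
```

```text
pan nearleft [-60.9  52.6]
pan left rear [46.  47.9]
wallL tip? [-9.  19.5]
wallR tip [ -9.6 -22.9]
barL [48.1 74.1]
barR [ 45.9 -75. ]
```

Emit:
{"fn": "carry_out", "kwargs": {"commands": [[[1, -1, 3, -8, 0, 0, 0], [1, -1, 3, -18, 0, 0, 0], [1, -1, 3, -26, 0, 0, 0], [1, -1, 3, -32, 0, 0, 0], [1, -1, 3, -38, 0, 0, 0], [1, -1, 3, -46, 0, 0, 0], [1, -1, 3, -54, 0, 0, 0], [1, -1, 3, -62, 0, 0, 0]]]}}

```text
time: 6.45
position: [0.4882, -0.2531, 0.1231]
orientation: [-0.0, 0.996, 0.087, -0.0]
force: [0.2, 0.1, -1.4]
opening: 0.0132
finger_force: 60.3
```

Emit:
{"fn": "carry_out", "kwargs": {"commands": [[[1, 0, 0, -7, 0, 0, 0], [1, 0, 0, -12, 0, 0, 0], [1, 0, 0, -12, 0, 0, 0], [1, 0, 0, -12, 0, 0, 0], [1, 0, 0, -12, 0, 0, 0], [1, 0, 0, -12, 0, 0, 0], [1, 0, 0, -12, 0, 0, 0], [1, 0, 0, -12, 0, 0, 0]]]}}

```text
time: 7.25
position: [0.4883, -0.2531, 0.1343]
orientation: [-0.0, 0.996, 0.087, -0.0]
force: [-1.0, 0.6, -1.2]
opening: 0.0131
finger_force: 60.3
```

```bash
python3 - <<'E'
from h import *
def crop(im,x,y,w,h,f): return cv2.resize(im[y:y+h,x:x+w,::-1],None,fx=f,fy=f,interpolation=cv2.INTER_CUBIC)
print(readout.get_state()["position"])
c=np.zeros((480,800,3),np.uint8)
c[:,:400]=crop(viewer.capture("side"),210,190,100,120,4);c[:,400:]=crop(viewer.capture("top"),285,125,100,120,4)
cv2.imwrite("pics/c4.png",c)
E
```

```text
[ 0.48825645 -0.25310054  0.13429918]
```

View pics/c4.png

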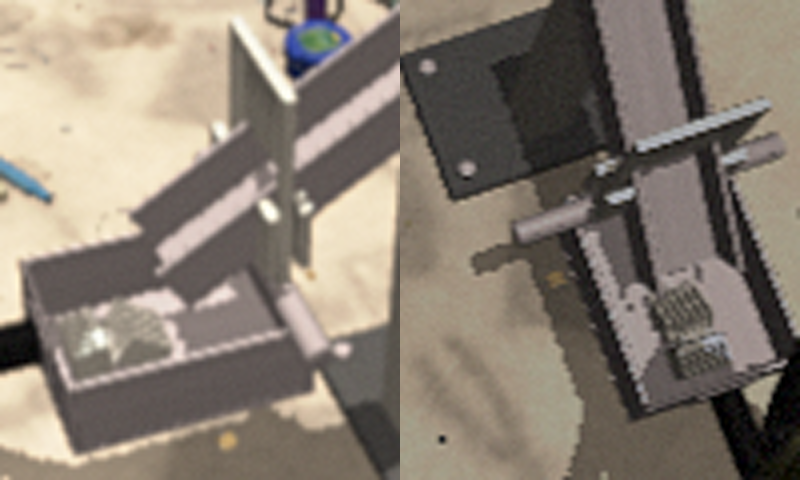

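Both heat sinks are in the pan, at crop (110,335) in the side view and (680,305) and (700,355) in the top view. The chute is empty. I'll lower straight down next.

Emit:
{"fn": "carry_out", "kwargs": {"commands": [[[1, 0, 0, 6, 0, 0, 0], [1, 0, 0, 15, 0, 0, 0], [1, 0, 0, 25, 0, 0, 0], [1, 0, 0, 36, 0, 0, 0], [1, 0, 0, 48, 0, 0, 0], [1, 0, 0, 60, 0, 0, 0], [1, 0, 0, 71, 0, 0, 0], [1, 0, 0, 76, 0, 0, 0]]]}}

```text
time: 8.15
position: [0.4879, -0.2529, 0.057]
orientation: [-0.0, 0.996, 0.087, -0.001]
force: [0.5, 0.0, -1.4]
opening: 0.0133
finger_force: 60.4
```

```bash
python3 - <<'E'
from h import *
print(proj("top",(.5,-.12,0)))
goto((.382,-.14,.058),10)
E
```

```text
[302.69949224 256.4941655 ]
t 8.15 shift [ -84.8 -129.5   -0.8] turn [-0.06  0.07 -0.03]
```

Emit:
{"fn": "carry_out", "kwargs": {"commands": [[[1, -8, 0, 0, 0, 0, 0], [1, -26, 0, 0, 0, 0, 0], [1, -46, -4, 0, 0, 0, 0], [1, -64, -16, 0, 0, 0, 0], [1, -78, -36, 0, 0, 0, 0], [1, -85, -58, 0, 0, 0, 0], [1, -85, -80, 0, 0, 0, 0], [1, -85, -100, 0, 0, 0, 0]]]}}

```text
time: 8.95
position: [0.3867, -0.1688, 0.059]
orientation: [0.0, 0.996, 0.087, 0.001]
force: [-0.1, -0.1, -0.8]
opening: 0.0131
finger_force: 60.4
```

Emit:
{"fn": "carry_out", "kwargs": {"commands": [[[1, 0, -15, 0, 0, 0, 0], [1, 0, -24, 4, 0, 0, 0], [1, 0, -28, 12, 0, 0, 0], [1, 0, -28, 20, 0, 0, 0], [1, 0, -28, 26, 0, 0, 0], [1, 0, -28, 29, 0, 0, 0], [1, 0, -28, 31, 0, 0, 0], [1, 0, -28, 31, 0, 0, 0]]]}}

```text
time: 9.75
position: [0.3824, -0.142, 0.0272]
orientation: [-0.0, 0.996, 0.087, -0.0]
force: [0.1, 0.3, -2.1]
opening: 0.0132
finger_force: 60.4
```

Emit:
{"fn": "carry_out", "kwargs": {"commands": [[[1, 0, 0, 1, 0, 0, 0], [1, 0, 0, 1.5, 0, 0, 0], [1, 0, 0, 2, 0, 0, 0], [1, 0, 0, 2.5, 0, 0, 0], [1, 0, 0, 2.5, 0, 0, 0]]]}}

```text
time: 10.25
position: [0.3825, -0.1418, 0.0251]
orientation: [0.0, 0.996, 0.087, 0.0]
force: [-0.9, -0.2, 0.0]
opening: 0.0132
finger_force: 60.8
```

Emit:
{"fn": "carry_out", "kwargs": {"commands": [[[1, 0, 0, 0.5, 0, 0, 0], [1, 0, 0, 0.5, 0, 0, 0], [0.75, 0, 0, 0.5, 0, 0, 0], [0.6, 0, 0, 0.5, 0, 0, 0], [0, 0, 0, 0.5, 0, 0, 0], [0, 0, 0, 0.5, 0, 0, 0], [0, 0, 0, 0.5, 0, 0, 0], [0, 0, 0, 0.5, 0, 0, 0]]]}}

```text
time: 11.05
position: [0.3824, -0.1418, 0.0244]
orientation: [-0.0, 0.996, 0.087, -0.0]
force: [-0.2, 1.1, 0.4]
opening: 0.0854
finger_force: 0.0
```

Emit:
{"fn": "carry_out", "kwargs": {"commands": [[[0, 0, 0, 0, 0, 0, 0], [0, 0, 0, -15, 0, 0, 0], [0, 0, 0, -40, 0, 0, 0], [0, 0, 0, -80, 0, 0, 0], [0, 0, 0, -120, 0, 0, 0], [0, -30, 0, -150, 0, 0, 0], [0, -30, 0, -150, 0, 0, 0], [0, -30, 0, -150, 0, 0, 0]]]}}

```text
time: 11.85
position: [0.3529, -0.1471, 0.1748]
orientation: [0.0, 0.996, 0.087, 0.001]
force: [0.4, -0.6, -0.0]
opening: 0.085
finger_force: 0.0
```

```bash
python3 - <<'E'
from h import *
im=viewer.capture("side");w=viewer.capture("wrist");c=np.zeros((384,800,3),np.uint8)
c[:,:400]=cv2.resize(im[140:332,160:360,::-1],(400,384));c[:,400:]=cv2.resize(w[...,::-1],(400,384))
cv2.imwrite("pics/c5.png",c)
E
```

```text
(no output)
```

View pics/c5.png

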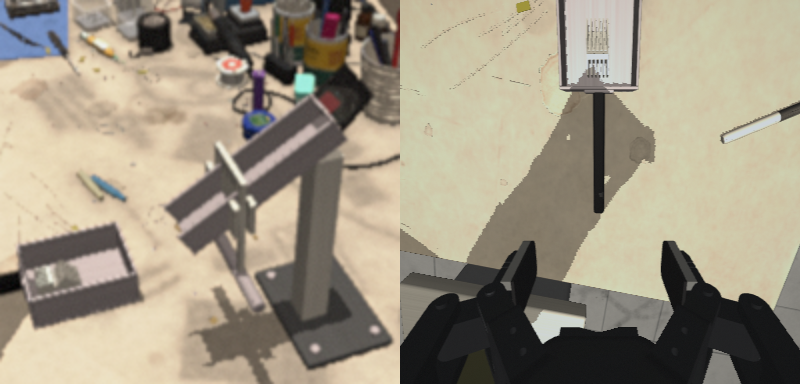

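The pan is upright on the open worktop with both heat sinks inside, at (597,37) and (598,68) in the wrist half. The gripper is clear and the gate has dropped shut.

```bash
python3 -c "
from cell import env
print(env.job_done())"
```

```text
the job is handed in; nothing more can be done
None
```

The job is done and handed in: both heat sinks were caught in the pan, which now stands upright on the open worktop with both still inside, and the gripper has let go and is clear (about 12 s of the 48 s used).

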